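# Feel a guide clearance with a taper gauge

## Task

Pick up the steel taper gauge and lay it on the small fixture's base plate, then slide it thin end first, straight edge along the rail, into the gap between the rail and the sprung shoe until you feel it drag on both sides. A push of about 5 N is right: it must be gripped by the gap but not forced, and if it straightens and comes loose when you let go, push it up again. Leave it lying flat, held there by the gap alone, and do not disturb the other things on the table.

Things in the scene. Friction and masses are not known exactly. Their poses are not given: they have to be found in the camera images.
- gauge: Loose steel taper gauge, 0.12 kg, lying flat. Origin: underside, below the middle of its upright dark grip tab (12 mm in x, 36 in y, top at z 44 mm) on a foot 20 x 40 x 6 mm. z up; y along the blade to the thin end. Blade 6 mm thick, y 18 to 118 mm. Straight edge: the line x = -10 mm, flush with the foot. The other edge tapers: width 6 mm at the thin end, 1 mm more per 7 mm back, 20 mm at the grip.
- gauge_tip (a point): The middle of the gauge's thin end: x -7, y 118, z 3 mm in the gauge's frame.
- rail: Fixed steel rail of the fixture, 18 x 100 x 16 mm. Origin on its datum face (plane x = 0) at the level of the base plate's top, 8 mm above the table. z up; y along the rail, the way the gauge slides in; x out of the datum face toward the shoe. The rail fills x -18 to 0, y -40 to 60 mm. The base plate spans x -35 to 70, y -135 to 65 mm: open landing where y is below -40 mm.
- gap (a point): On the rail's datum face (rail x 0, y 0, z 7 mm), facing the sprung shoe: an upright round steel nose of 9 mm radius, z 1 to 13 mm, in a dark block (y -28 to 28, 18 mm high). The gap from here to the nose is 8.5 to 14.5 mm, differs each time, is not told and must be felt. The shoe yields along x on a spring of 10 N per mm, no preload. Friction keeps the gauge wedged, wanted grip 1 to 12 N.
- v_block: Bystander: loose ground steel V-block, 45 x 48 x 36 mm, origin under its centre.
- locating_pin_0: Bystander: loose upright locating pin on a collar, 21 mm across, 42 mm high, origin under its centre.
- flange_0: Bystander: loose turned flange ring, 60 mm across, 14 mm high, origin under its centre.
- bracket_1: Bystander: loose stamped U bracket, 26 x 36 x 22 mm, origin under its centre.

How it is judged:
At the end, for the whole second after the job is handed in: The gauge, let go and at rest, lies flat on the base plate (within 0.06 rad), straight edge along the rail (within 0.06 rad), its thin end at least 10 mm past the shoe's nose and within 10 mm of the rail, and the gap alone grips it: it presses on the rail with 0.8 to 12 N (contact force between gauge and rail between 0.8 and 12 N and y of gauge_tip in the frame of rail above 0.01 m and x of gauge_tip in the frame of rail between 0 and 0.01 m and z of gauge_tip in the frame of rail below 0.008 m and angle between the y axis of gauge and the y axis of rail, either way round below 0.06 rad and angle between gauge's own z axis and vertical below 0.06 rad and linear speed of gauge below 0.01 m/s); the robot touches nothing.
It fails at once if the gauge is forced: it presses on the rail with more than 22 N (contact force between gauge and rail above 22 N).
It fails at once if bystander v_block is pushed more than 20 mm away (distance of v_block from where it was at the start of the episode above 0.02 m).
It fails at once if bystander locating_pin_0 is pushed more than 20 mm away (distance of locating_pin_0 from where it was at the start of the episode above 0.02 m).
It fails at once if bystander flange_0 is pushed more than 20 mm away (distance of flange_0 from where it was at the start of the episode above 0.02 m).
It fails at once if bystander bracket_1 is pushed more than 20 mm away (distance of bracket_1 from where it was at the start of the episode above 0.02 m).
It also fails if it takes over 64 s, if anything falls off the work surface, if the arm or the gripper's body presses on something with over 40 N, if the wrist force passes 120 N, or if a joint passes its speed limit or range.

## Robot

A 7-joint arm with a two-finger parallel gripper is mounted at the origin on a cart in front of the work surface, level with it; the furniture and walls round the work are solid. World frame = base frame: x ahead of the robot, y to its left, z up, the work surface at z = 0. Lengths are in m, angles in rad, forces in N, time in s.
With the tool pointing down it reaches from about 0.4 to 0.9 m from the base axis. Payload 5.5 kg.
Tool frame: the origin (TCP) lies midway between the tips of the shut fingers; the grasp point (between the pads) lies 19 mm behind it (robot.tcp_to_grasp is the distance from the TCP to the grasp point, in m); z points along the fingers, y is the line along which they close (so a half turn about z gives the same grasp; the last joint's range is limited). The gripper opens to 85 mm and grips with 20 to 120 N. Pads are 22 mm wide; open, the fingers measure 114 mm over their backs; the gripper's body (76 mm by 85 mm) begins 54 mm behind the grasp point. The pads swing forward as they close: fully open they stand 13 mm farther back than shut.
Start: joints at [1.562, 0.501, -0.427, 1.55, 0.221, 1.138, -0.21], TCP at [0.175, -0.626, 0.231] pointing down, gripper open.
Joint ranges: [-2.88, 2.88], [-0.31, 2.03], [-1.54, 1.56], [0.2, 2.42], [-1.41, 4.55], [0.19, 2.02], [-2.57, 2.57]. Speed limits (rad/s): [2.57, 2.57, 3.14, 3.14, 3.14, 3.14, 3.14].

## Interface

Orientations are given as a rotation vector (axis times angle).
In Python, from station import robot gives the robot as it stands.
- The arm moves only by the tool move_arm, never from a script. Its arguments are lists of equal length, an entry for each row: "linear": the shift along the tool's x, y, z in units of 40 mm (1.0 is 40 mm), a list of three; "dr": the turn, a rotation vector about the tool's x, y, z in rad, a list of three. A call has 1 to 20 rows; each row shifts and turns the commanded pose from where the row before left it, along the tool's axes as they then stand; what a row does not reach is not made up. A row lasts 1/12 s, in which the tool goes at most 41.7 mm and 7.16 degrees, less where a joint would pass 70% of its speed; a pose out of reach is approached as far as the arm can. A call is refused whole if a number of a shift passes 1 or a number of a turn 0.125, either way. A call with a gripper value outside its range is refused whole. "grip" is the finger opening in mm, from 0 to 85.4, set as the call begins (left out, the last holds). The fingers move at their own pace and stop on an object; the grip force is fixed at half the most. Time passes only in rows, so rows that do not move let the fingers close. It gives the time, the measured TCP pose, the force, the opening and the grip force at its end, in the units of the state.
- robot.sense(): the state, without advancing time (a new reading comes with each control period).
- robot.grab_frame(name): name is "side" or "top" or "wrist"; returns the picture (384x512x3 uint8, blue, green, red); there is no depth.
- robot.camera_model(name): a dict with "fx", "fy", "cx", "cy" (pixels), "world_from_camera" (4x4, takes a point from camera to world coordinates); the wrist camera has in their place "tool_from_camera" (4x4, takes a point from camera to tool coordinates, whose origin is the TCP and whose axes are the flange's). Camera axes: x right, y down, z forward; pixel columns grow to the right and rows downward; lengths in m; the calibration is good to about 2 mm. The wrist camera is an equidistant fisheye: a pixel r from the principal point sees the ray r / f radians off the axis. A picture is of the moment at which its call begins: read the wrist's pose just before it. camera_model takes no time and is no camera call.
- robot.finish_job(): hands the job in; it is judged then, once.
Trained networks look in the newest picture that a camera, given by its name, has taken for a name from the list of things; names that differ only in an ending like _2 or _b are one class to them, and where a whole thing is asked for, a point or a joint stands for the part that bears it (a point fixed in the world has none). Each returns a list of dicts, best first, with "conf" (0 to 1); they miss things now and then, are a little off and sometimes report something else, mostly with a low value. They report only what shows in the picture. A call takes as long as a camera call.
- robot.cut_out(camera, thing): "region" (384x512 bool, what is visible of it) and "rect" ([left, top, right, bottom] in pixels, round what is visible of it).
- robot.landmark_of(camera, thing): "xy" ([column, row] in pixels: a listed point, or the origin of a listed thing).
The state is a dict: "clock": time; "qpos": joint angles; "dq": joint speeds; "tau": joint torques, N m; "tool_pos": TCP position; "eef_rot": TCP orientation; "ft_force": force on the tool from outside, world axes, zero at the start; "ft_torque": the same for the moment, N m; "gripper_width": finger opening in m; "grasp_force": force on a finger pad.
Only numpy, scipy, OpenCV 4.12 (cv2) and the standard library are available. Lean on these libraries where they do the work, as an engineer would, in place of code of your own. Each camera call takes 0.05 s, during which the arm holds its last target. There are 200 camera calls.

## Working session

There is one attempt and no reset: what is moved stays moved. The work goes in short steps, Python scripts to look and compute and a tool call to move; the robot and the scene stay as the last step left them, time stands still between calls to the robot, and variables do not carry over. Pictures are saved under pics/ and viewed, at most 10 in all, crops included, and the job is handed in when it is done.

Besides the shell and the picture viewer there is one more tool, called after "Request:" as a command line: name --argument value ..., lists and objects as JSON in quotes. move_arm: Moves the arm, as the interface text tells. Its arguments: {"type":"object","properties":{"linear":{"type":"array","items":{"type":"array","items":{"type":"number"}}},"dr":{"type":"array","items":{"type":"array","items":{"type":"number"}}},"grip":{"type":"number"}},"required":["linear","dr"]}

```bash
mkdir -p pics; cat > h.py <<'E'
from station import robot
import numpy as np, cv2
from scipy.spatial.transform import Rotation as R
def ray(cam,px):
    m=robot.camera_model(cam); T=np.array(m["world_from_camera"])
    d=np.array([(px[0]-m["cx"])/m["fx"],(px[1]-m["cy"])/m["fy"],1.])
    return T[:3,3],T[:3,:3]@d
def hit(cam,px,z):
    o,d=ray(cam,px); return o+d*(z-o[2])/d[2]
def proj(cam,p):
    m=robot.camera_model(cam); T=np.linalg.inv(np.array(m["world_from_camera"]))
    c=T[:3,:3]@np.array(p)+T[:3,3]; return np.array([m["fx"]*c[0]/c[2]+m["cx"],m["fy"]*c[1]/c[2]+m["cy"]])
def st():
    s=robot.sense(); print({k:np.round(s[k],4).tolist() for k in("clock","qpos","tool_pos","eef_rot","ft_force","gripper_width","grasp_force")})
E
python3 - <<'E'
from h import *
np.set_printoptions(precision=4,suppress=True)
st()
for c in("top","side"):
    cv2.imwrite(f"pics/{c}0.png",robot.grab_frame(c))
    for t,z in(("gauge",0),("gauge_tip",.003),("rail",.008),("gap",.015),("v_block",0),("locating_pin_0",0),("flange_0",0),("bracket_1",0)):
        for r in robot.landmark_of(c,t)[:2]: print(c,t,round(r["conf"],2),np.round(r["xy"],1),hit(c,r["xy"],z))
    print(robot.camera_model(c))
E
```

```text
{'clock': 0.0, 'qpos': [1.5622, 0.5018, -0.4268, 1.5515, 0.2208, 1.1383, -0.2103], 'tool_pos': [0.1743, -0.6255, 0.2303], 'eef_rot': [-3.1107, -0.4254, 0.0003], 'ft_force': [-0.6955, -0.2651, -0.0242], 'gripper_width': 0.0853, 'grasp_force': 0.0}
top gauge 0.61 [346.4 225.4] [ 0.4725 -0.2398  0.    ]
top gauge_tip 0.71 [307.  211.2] [ 0.5084 -0.1283  0.003 ]
top rail 0.63 [231.8 200.2] [0.5313 0.0856 0.008 ]
top gap 0.66 [230.6 197.6] [0.5372 0.0889 0.015 ]
top v_block 0.55 [307.3 165.6] [ 0.6443 -0.1289  0.    ]
top locating_pin_0 0.56 [346.  168.7] [ 0.639  -0.2418  0.    ]
top locating_pin_0 0.26 [232.7 198.6] [0.5378 0.0838 0.    ]
top flange_0 0.79 [158.5 222.7] [0.4609 0.2888 0.    ]
top bracket_1 0.5 [181.3 161.8] [0.6422 0.2395 0.    ]
{'fx': 398.16997803590596, 'fy': 398.16997803590596, 'cx': 257.2256644018578, 'cy': 185.15659787205126, 'world_from_camera': array([[ 0.0356, -0.9688,  0.2453,  0.2983],
       [-0.9994, -0.0357,  0.0039,  0.0107],
       [ 0.005 , -0.2453, -0.9694,  1.1129],
       [ 0.    ,  0.    ,  0.    ,  1.    ]])}
side gauge 0.68 [289.1 179.2] [ 0.4602 -0.2388  0.    ]
side gauge 0.26 [236.7 176. ] [ 0.6434 -0.2443  0.    ]
side gauge_tip 0.51 [271.3 191.6] [ 0.5148 -0.1282  0.003 ]
side rail 0.44 [257.7 224.4] [0.5376 0.0822 0.008 ]
side gap 0.62 [258.4 222.6] [0.5356 0.0845 0.015 ]
side v_block 0.85 [229.5 189.4] [ 0.6501 -0.1345  0.    ]
side v_block 0.74 [200.3 261.2] [0.652  0.2416 0.    ]
side locating_pin_0 0.62 [238.4 175.2] [ 0.6385 -0.252   0.    ]
side flange_0 0.93 [278.9 283.4] [ 0.4725  0.2959 -0.    ]
side bracket_1 0.64 [198.8 262.4] [ 0.6543  0.2463 -0.    ]
{'fx': 346.85254222388477, 'fy': 346.85254222388477, 'cx': 256.0786788022036, 'cy': 191.90314938006247, 'world_from_camera': array([[-0.9948, -0.0522,  0.0875,  0.4666],
       [-0.1015,  0.4372, -0.8936,  0.8595],
       [ 0.0084, -0.8978, -0.4403,  0.4858],
       [ 0.    ,  0.    ,  0.    ,  1.    ]])}
```

```bash
python3 - <<'E'
import cv2
a=cv2.imread("pics/top0.png"); cv2.imwrite("pics/top0c.png",cv2.resize(a[140:260,130:390],None,fx=3,fy=3,interpolation=cv2.INTER_CUBIC))
E
```

```text
(no output)
```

View pics/top0c.png

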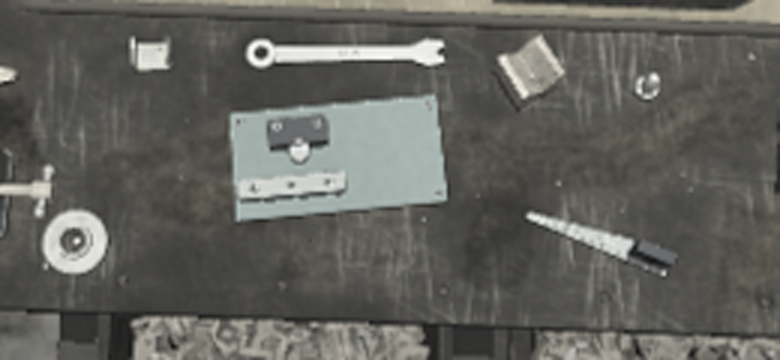

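View pics/side0.png

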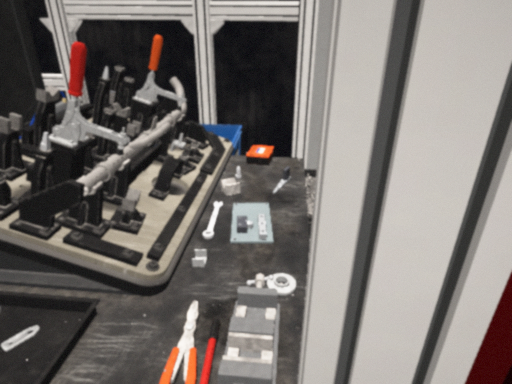

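The top crop shows the plate (corners at crop 231,112 / 434,95 / 446,202 / 236,220). The rail is on its near side, the shoe on its far side and the open landing to the right. The gauge has its thin end at (528,215) and its tab near (655,255). Next I'll bring the wrist camera over the gauge.

```bash
cat >> h.py <<'E'
def goto(p,yaw=None):
    """p target TCP; yaw = world angle wanted for tool y axis (mod pi). prints tool-frame shift (units) then turn about z"""
    s=robot.sense(); A=R.from_rotvec(s["eef_rot"]).as_matrix()
    d=A.T@(np.array(p)-s["tool_pos"])/.04
    print("shift units",np.round(d,3))
    print("axes x,y,z",np.round(A.T,3).tolist())
    if yaw is not None:
        cur=np.arctan2(A[1,1],A[0,1]); e=(yaw-cur+np.pi/2)%np.pi-np.pi/2
        print("turn about tool z",round(-e,4),"q7",round(float(s["qpos"][6]),3))
E
python3 - <<'E'
from h import *
np.set_printoptions(precision=4,suppress=True)
q=[(231,112),(434,95),(446,202),(236,220)]
w=[hit("top",(130+a/3,140+b/3),.008) for a,b in q]
for x in w: print(x)
for a,b in((1,0),(2,3)): d=w[b]-w[a]; print("rail y dir deg",np.degrees(np.arctan2(d[1],d[0])),np.linalg.norm(d))
for a,b in((3,0),(2,1)): d=w[b]-w[a]; print("rail x dir deg",np.degrees(np.arctan2(d[1],d[0])),np.linalg.norm(d))
print(robot.camera_model("wrist"))
g=np.array([.468,-.2395]);t=np.array([.511,-.128]);print("g dir",np.degrees(np.arctan2(*(t-g)[::-1])))
goto([.46,-.2,.23],np.radians(-17))
E
```

```text
[0.5958 0.1603 0.008 ]
[ 0.62   -0.0338  0.008 ]
[ 0.5156 -0.0476  0.008 ]
[0.4913 0.1486 0.008 ]
rail y dir deg 97.09524169809342 0.19552268507177378
rail y dir deg 97.0703629957646 0.1977696868589206
rail x dir deg 6.360794577512151 0.10517160231619814
rail x dir deg 7.584563340092648 0.10525267478752834
{'fx': 297.3186396354542, 'fy': 297.3186396354542, 'cx': 255.09228484473502, 'cy': 189.1246487803352, 'tool_from_camera': array([[-0.0004, -0.9516, -0.3074,  0.0795],
       [ 1.    , -0.0003, -0.0004, -0.0011],
       [ 0.0002, -0.3074,  0.9516, -0.1414],
       [ 0.    ,  0.    ,  0.    ,  1.    ]])}
g dir 68.91085566367137
shift units [ 9.735 -8.346  0.033]
axes x,y,z [[0.963, 0.269, 0.0], [0.269, -0.963, 0.0], [0.0, -0.0, -1.0]]
turn about tool z -1.0022 q7 -0.21
```

Request:
move_arm --linear '[[0.75,-0.64,0],[0.75,-0.64,0],[0.75,-0.64,0],[0.75,-0.64,0],[0.75,-0.64,0],[0.75,-0.64,0],[0.75,-0.64,0],[0.75,-0.64,0],[0.75,-0.64,0],[0.75,-0.64,0],[0.75,-0.64,0],[0.75,-0.64,0],[0.75,-0.64,0]]' --dr '[[0,0,0],[0,0,0],[0,0,0],[0,0,0],[0,0,0],[0,0,0],[0,0,0],[0,0,0],[0,0,0],[0,0,0],[0,0,0],[0,0,0],[0,0,0]]'

```text
clock: 1.98
tool_pos: [0.4617, -0.1993, 0.2317]
eef_rot: [3.112, 0.425, 0.001]
ft_force: [0.2, -0.3, 0.1]
gripper_width: 0.0857
grasp_force: 0.0
```

Request:
move_arm --linear '[[0,0,0],[0,0,0],[0,0,0],[0,0,0],[0,0,0],[0,0,0],[0,0,0],[0,0,0],[0,0,0],[0,0,0]]' --dr '[[0,0,-0.116],[0,0,-0.116],[0,0,-0.116],[0,0,-0.116],[0,0,-0.116],[0,0,-0.116],[0,0,-0.116],[0,0,-0.116],[0,0,0],[0,0,0]]'

```text
clock: 2.82
tool_pos: [0.4608, -0.201, 0.2314]
eef_rot: [2.596, 1.769, 0.0]
ft_force: [-0.6, 0.3, -0.1]
gripper_width: 0.0856
grasp_force: 0.0
```

```bash
cat >> h.py <<'E'
def wray(px,s):
    m=robot.camera_model("wrist"); A=np.eye(4); A[:3,:3]=R.from_rotvec(s["eef_rot"]).as_matrix(); A[:3,3]=s["tool_pos"]
    T=A@np.array(m["tool_from_camera"]); v=(np.array(px)-[m["cx"],m["cy"]])/m["fx"]; r=np.hypot(*v)+1e-12
    return T[:3,3],T[:3,:3]@np.array([*(v/r*np.sin(r)),np.cos(r)])
def whit(px,z,s):
    o,d=wray(px,s); return o+d*(z-o[2])/d[2]
def wproj(p,s):
    m=robot.camera_model("wrist"); A=np.eye(4); A[:3,:3]=R.from_rotvec(s["eef_rot"]).as_matrix(); A[:3,3]=s["tool_pos"]
    T=np.linalg.inv(A@np.array(m["tool_from_camera"])); c=T[:3,:3]@np.array(p)+T[:3,3]
    n=np.hypot(c[0],c[1]); return np.array([m["cx"],m["cy"]])+m["fx"]*np.arctan2(n,c[2])*c[:2]/n
E
python3 - <<'E'
from h import *
np.set_printoptions(precision=4,suppress=True)
st(); s=robot.sense()
a=robot.grab_frame("wrist"); cv2.imwrite("pics/w1.png",a)
for t,z in(("gauge",0),("gauge_tip",.003)):
    for r in robot.landmark_of("wrist",t)[:2]: print(t,round(r["conf"],2),np.round(r["xy"],1),whit(r["xy"],z,s))
r=robot.cut_out("wrist","gauge")[0]; np.save("mask.npy",r["region"]); print(r["rect"],r["conf"])
E
```

```text
{'clock': 2.8167, 'qpos': [1.0825, 0.3075, -0.854, 1.9042, 0.2665, 1.0472, -0.2579], 'tool_pos': [0.4608, -0.201, 0.2314], 'eef_rot': [2.5962, 1.7688, 0.0003], 'ft_force': [-0.5955, 0.2667, -0.1194], 'gripper_width': 0.0856, 'grasp_force': 0.0}
gauge 0.78 [270.7 176.3] [ 0.4712 -0.2294  0.    ]
gauge_tip 0.88 [268.7  87.7] [ 0.5094 -0.1224  0.003 ]
[263.6, 85.4, 281.2, 204.1] 0.97
```

View pics/w1.png

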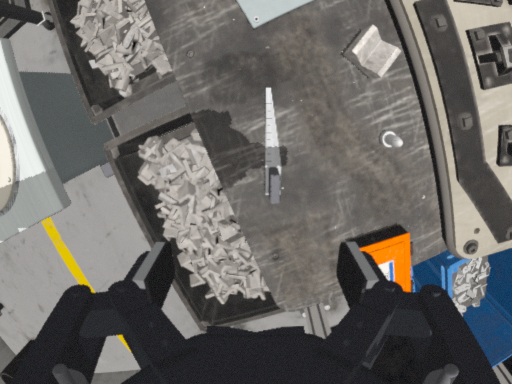

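The gauge lies vertical in the wrist view, with its tip at (268,87) and its tab at about (275,185). I'll fit its silhouette to refine the pose.

```bash
cat >> h.py <<'E'
from scipy.optimize import minimize
_bl=[(-10,20),(-4,118),(-10,118)]
PARTS=[np.array([(x,y,z) for z in(0,6) for x,y in[(-10,-20),(10,-20),(10,20),(-10,20),(-10,118),(-4,118)]])/1e3,
       np.array([(x,y,z) for z in(6,44) for x in(-6,6) for y in(-18,18)])/1e3]
def sil(v,s,z0=0,S=4):
    m=np.zeros((384*S,512*S),np.uint8); c,n=np.cos(v[2]),np.sin(v[2])
    for P in PARTS:
        W=np.c_[v[0]+n*P[:,0]+c*P[:,1],v[1]-c*P[:,0]+n*P[:,1],P[:,2]+z0]   # gauge y dir = (c,n), x dir=(n,-c)
        p=np.array([wproj(w,s) for w in W])*S+S/2
        cv2.fillConvexPoly(m,cv2.convexHull(p.astype(np.float32)).astype(np.int32),255)
    return cv2.resize(m,(512,384),interpolation=cv2.INTER_AREA)/255.
def fitg(mask,s,v0,z0=0):
    M=cv2.GaussianBlur(mask.astype(np.float32),(0,0),1)
    f=lambda v:np.abs(cv2.GaussianBlur(sil(v,s,z0).astype(np.float32),(0,0),1)-M).sum()
    o=minimize(f,v0,method="Nelder-Mead",options=dict(initial_simplex=[v0]+[np.array(v0)+d for d in np.diag([.004,.004,.04])],maxiter=150))
    return o.x,o.fun,mask.sum()
E
python3 - <<'E'
from h import *
s=robot.sense()
v,f,n=fitg(np.load("mask.npy"),s,np.array([.4712,-.2294,np.radians(70)]));print(v,np.degrees(v[2]),f,n)
c,d=np.cos(v[2]),np.sin(v[2]); print("tip",v[0]+d*-.007+c*.118,v[1]+c*.007+d*.118)
goto([v[0],v[1],.10],v[2]-np.pi/2)
E
```

```text
[ 0.4724125  -0.23306662  1.20617657] 69.10882706454979 93.28777313232422 1343
tip 0.5079507801155216 -0.12032784557844807
shift units [-0.644  0.561  3.285]
axes x,y,z [[0.364, 0.931, -0.0], [0.931, -0.364, 0.0], [0.0, -0.0, -1.0]]
turn about tool z -0.0083 q7 -0.256
```

Request:
move_arm --linear '[[-0.16,0.14,0.8],[-0.16,0.14,0.8],[-0.16,0.14,0.8],[-0.16,0.14,0.8],[0,0,0],[0,0,0]]' --dr '[[0,0,0],[0,0,0],[0,0,0],[0,0,0],[0,0,-0.008],[0,0,0]]'

```text
clock: 3.52
tool_pos: [0.4713, -0.232, 0.1021]
eef_rot: [-2.583, -1.781, 0.002]
ft_force: [-0.0, -0.0, -0.3]
gripper_width: 0.0852
grasp_force: 0.0
```

```bash
python3 - <<'E'
from h import *
st(); s=robot.sense()
a=robot.grab_frame("wrist"); 
r=robot.cut_out("wrist","gauge")[0]; print(r["rect"],r["conf"])
v,f,n=fitg(r["region"],s,np.array([.4724,-.2331,1.206]));print(v,np.degrees(v[2]),f,n)
b=a.copy(); k=cv2.findContours((sil(v,s)>.5).astype(np.uint8),0,1)[0]; cv2.drawContours(b,k,-1,(0,0,255),1)
cv2.imwrite("pics/w2.png",b)
goto([v[0],v[1],.014],v[2]-np.pi/2)
E
```

```text
{'clock': 3.5167, 'qpos': [0.9885, 0.531, -0.7279, 1.9558, 0.4702, 0.834, -0.3605], 'tool_pos': [0.4713, -0.232, 0.1021], 'eef_rot': [-2.583, -1.7812, 0.0018], 'ft_force': [-0.0175, -0.0343, -0.3142], 'gripper_width': 0.0852, 'grasp_force': 0.0}
[244.2, 50.6, 270.4, 231.1] 0.78
[ 0.47344995 -0.23207888  1.20136301] 68.83303030048872 341.74298095703125 2984
shift units [ 2.000e-03 -1.200e-02  2.272e+00]
axes x,y,z [[0.355, 0.935, 0.0], [0.935, -0.355, 0.002], [0.002, -0.0, -1.0]]
turn about tool z 0.0068 q7 -0.361
```

View pics/w2.png

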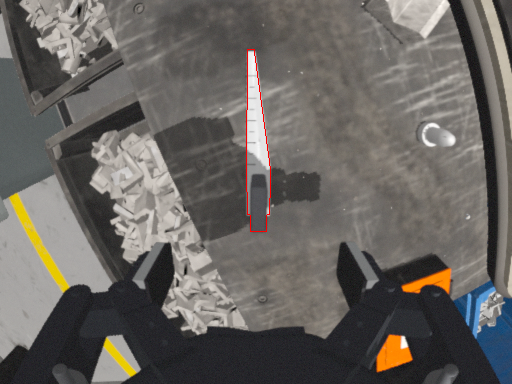

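The fitted outline matches the gauge, so I'll go down and grip.

Request:
move_arm --linear '[[0,-0.01,0.57],[0,0,0.57],[0,0,0.57],[0,0,0.54],[0,0,0],[0,0,0]]' --dr '[[0,0,0.007],[0,0,0],[0,0,0],[0,0,0],[0,0,0],[0,0,0]]'

```text
clock: 4.12
tool_pos: [0.4729, -0.2325, 0.0148]
eef_rot: [2.591, 1.775, 0.001]
ft_force: [1.1, 0.6, 0.6]
gripper_width: 0.0852
grasp_force: 0.0
```

Request:
move_arm --linear '[[0,0,0],[0,0,0],[0,0,0],[0,0,0],[0,0,0],[0,0,0],[0,0,0],[0,0,0],[0,0,0],[0,0,0]]' --dr '[[0,0,0],[0,0,0],[0,0,0],[0,0,0],[0,0,0],[0,0,0],[0,0,0],[0,0,0],[0,0,0],[0,0,0]]' --grip 0

```text
clock: 4.95
tool_pos: [0.4723, -0.2329, 0.0137]
eef_rot: [2.592, 1.775, -0.0]
ft_force: [-1.5, 0.3, 5.3]
gripper_width: 0.011
grasp_force: 58.8
```

Request:
move_arm --linear '[[0,0,-0.5],[0,0,-0.9],[0,0,-0.9],[0,0,-0.9],[0,0,-0.9],[0,0,0],[0,0,0]]' --dr '[[0,0,0],[0,0,0],[0,0,0],[0,0,0],[0,0,0],[0,0,0],[0,0,0]]'

```text
clock: 5.53
tool_pos: [0.4733, -0.2335, 0.1792]
eef_rot: [2.589, 1.772, 0.002]
ft_force: [-0.6, -0.3, -1.5]
gripper_width: 0.0111
grasp_force: 58.9
```

```bash
python3 - <<'E'
from h import *
st(); goto([.53,-.04,.18],np.radians(7.1))
E
```

```text
{'clock': 5.5333, 'qpos': [1.0583, 0.4218, -0.8041, 1.9021, 0.3686, 0.9663, -0.2852], 'tool_pos': [0.4733, -0.2335, 0.1792], 'eef_rot': [2.589, 1.772, 0.002], 'ft_force': [-0.6203, -0.3348, -1.4722], 'gripper_width': 0.0111, 'grasp_force': 58.8757}
shift units [ 5.022 -0.43  -0.03 ]
axes x,y,z [[0.362, 0.932, -0.001], [0.932, -0.362, 0.004], [0.003, -0.003, -1.0]]
turn about tool z -0.4943 q7 -0.285
```

Request:
move_arm --linear '[[0.86,0.065,0],[0.86,0.065,0],[0.86,0.065,0],[0.86,0.065,0],[0.86,0.065,0],[0.86,0.065,0],[0,0,0],[0,0,0],[0,0,0],[0,0,0],[0,0,0.75],[0,0,0.75],[0,0,0],[0,0,0]]' --dr '[[0,0,0],[0,0,0],[0,0,0],[0,0,0],[0,0,0],[0,0,0],[0,0,-0.1235],[0,0,-0.1235],[0,0,-0.1235],[0,0,-0.1235],[0,0,0],[0,0,0],[0,0,0],[0,0,0]]'

```text
clock: 6.7
tool_pos: [0.5585, -0.0457, 0.1145]
eef_rot: [-2.075, -2.351, 0.005]
ft_force: [-0.2, 0.4, 0.1]
gripper_width: 0.0113
grasp_force: 58.8
```

```bash
python3 - <<'E'
from h import *
np.set_printoptions(precision=4,suppress=True)
st(); s=robot.sense()
a=robot.grab_frame("wrist"); cv2.imwrite("pics/w3.png",a); cv2.imwrite("pics/w3c.png",cv2.resize(a[0:250,150:400],None,fx=2.4,fy=2.4,interpolation=cv2.INTER_CUBIC))
z0=s["tool_pos"][2]-.0137
for t,z in(("gauge",z0),("gauge_tip",z0+.003),("rail",.008),("gap",.015)):
    for r in robot.landmark_of("wrist",t)[:2]: print(t,round(r["conf"],2),np.round(r["xy"],1),whit(r["xy"],z,s))
r=robot.cut_out("wrist","rail")[0]; print(r["rect"],r["conf"]); np.save("rail.npy",r["region"])
r=robot.cut_out("wrist","gauge")[0]; print(r["rect"],r["conf"]); A=R.from_rotvec(s["eef_rot"]).as_matrix()
v0=np.array([*s["tool_pos"][:2],np.arctan2(A[1,0],A[0,0])])
v,f,n=fitg(r["region"],s,v0,z0);print(v0,v,np.degrees(v[2]-v0[2]),f,n)
E
```

```text
{'clock': 6.7, 'qpos': [0.6868, 0.6195, -0.8615, 1.8585, 0.5743, 0.9408, -0.3152], 'tool_pos': [0.5585, -0.0457, 0.1145], 'eef_rot': [-2.0749, -2.351, 0.0054], 'ft_force': [-0.2464, 0.4465, 0.0578], 'gripper_width': 0.0113, 'grasp_force': 58.8183}
gauge 0.81 [256.1 236.2] [ 0.5595 -0.0445  0.1008]
gauge_tip 0.74 [241.3  28.1] [0.5379 0.0682 0.1038]
rail 0.66 [248.4  22. ] [0.5351 0.0961 0.008 ]
gap 0.98 [249.7  26.6] [0.537  0.0905 0.015 ]
[225.6, 0.0, 249.7, 71.8] 0.88
[234.6, 23.5, 275.2, 311.5] 0.66
[ 0.5585 -0.0457  1.6954] [ 0.5591 -0.0443  1.6972] 0.10556205560375656 679.0966796875 7449
```

View pics/w3c.png

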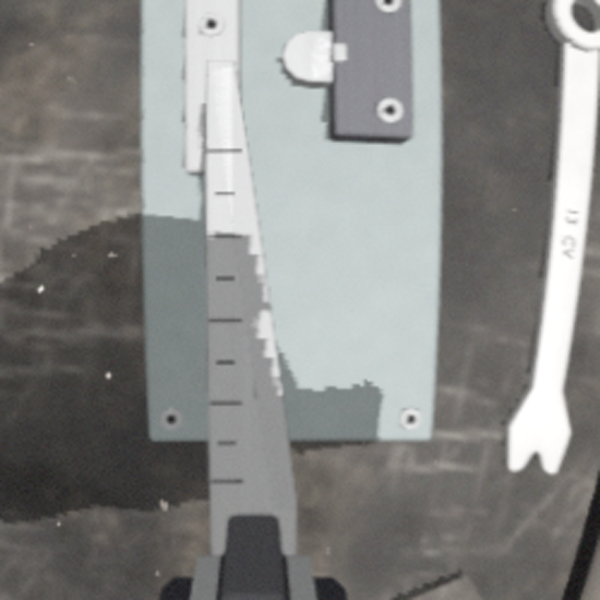

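The gauge is held straight, above the near end of the rail, with the nose at crop (300,55) and the plate's near corners at (150,440) and (432,438). I'll measure the rail frame from these.

```bash
python3 - <<'E'
from h import *
np.set_printoptions(precision=4,suppress=True)
s=robot.sense()
P=lambda u,v,z:whit((150+(u+.5)/2.4-.5,(v+.5)/2.4-.5),z,s)
L=P(150,440,.008);Rr=P(432,438,.008)
d=Rr-L; print("plate near edge",L,Rr,np.linalg.norm(d),np.degrees(np.arctan2(d[1],d[0])))
a=P(150,400,.008);b=P(143,10,.008);e=b-a; print("left edge dir",np.degrees(np.arctan2(e[1],e[0])))
a=P(432,400,.008);b=P(442,10,.008);e=b-a; print("right edge dir",np.degrees(np.arctan2(e[1],e[0])))
M=np.load("rail.npy"); r=robot
for row in range(6,24,4):
    c=np.where(M[row])[0]; print(row,c.min(),c.max(),whit((c.min()-.5,row),.024,s),whit((c.max()+.5,row),.024,s))
for row in(40,50,60):
    c=np.where(M[row])[0]; print(row,c.min(),whit((c.min()-.5,row),.024,s))
th=np.radians(7.1)
xd=np.array([np.cos(th),np.sin(th),0]);yd=np.array([-xd[1],xd[0],0])
print("origin est",L+.035*xd+.135*yd,Rr-.07*xd+.135*yd)
E
```

```text
plate near edge [ 0.5244 -0.0463  0.008 ] [ 0.629  -0.0325  0.008 ] 0.10553498725102202 7.533445816084788
left edge dir 97.43304120010013
right edge dir 96.71823943217001
6 226 248 [0.5208 0.1044 0.024 ] [0.5388 0.1061 0.024 ]
10 227 247 [0.5221 0.101  0.024 ] [0.5384 0.1026 0.024 ]
14 227 247 [0.5225 0.0975 0.024 ] [0.5388 0.0992 0.024 ]
18 227 248 [0.523  0.0941 0.024 ] [0.54   0.0959 0.024 ]
22 227 248 [0.5234 0.0908 0.024 ] [0.5405 0.0925 0.024 ]
40 226 [0.5245 0.0758 0.024 ]
50 226 [0.5256 0.0676 0.024 ]
60 227 [0.5273 0.0597 0.024 ]
origin est [0.5424 0.092  0.008 ] [0.5429 0.0928 0.008 ]
```

Request:
move_arm --linear '[[0.01,0.27,0],[0,0,0],[0,0,0.75],[0,0,0.75],[0,0,0.5],[0,0,0.2],[0,0,0],[0,0,0]]' --dr '[[0,0,0],[0,0,0],[0,0,0],[0,0,0],[0,0,0],[0,0,0],[0,0,0],[0,0,0]]'

```text
clock: 7.72
tool_pos: [0.5724, -0.0438, 0.03]
eef_rot: [2.079, 2.355, 0.001]
ft_force: [0.6, -0.4, -0.9]
gripper_width: 0.0111
grasp_force: 58.9
```

```bash
python3 - <<'E'
from h import *
np.set_printoptions(precision=4,suppress=True)
st(); s=robot.sense()
a=robot.grab_frame("wrist"); cv2.imwrite("pics/w4c.png",cv2.resize(a[0:250,150:400],None,fx=2.4,fy=2.4,interpolation=cv2.INTER_CUBIC))
goto([.5692,-.044,.0225],np.radians(7.1))
E
```

```text
{'clock': 7.7167, 'qpos': [0.5987, 0.748, -0.7575, 1.8646, 0.6968, 0.8151, -0.404], 'tool_pos': [0.5724, -0.0438, 0.03], 'eef_rot': [2.0791, 2.3549, 0.0011], 'ft_force': [0.5686, -0.3985, -0.872], 'gripper_width': 0.0111, 'grasp_force': 58.8765}
shift units [ 0.008 -0.095  0.204]
axes x,y,z [[-0.124, 0.992, -0.0], [0.992, 0.124, 0.002], [0.002, 0.0, -1.0]]
turn about tool z 0.0003 q7 -0.404
```

View pics/w4c.png

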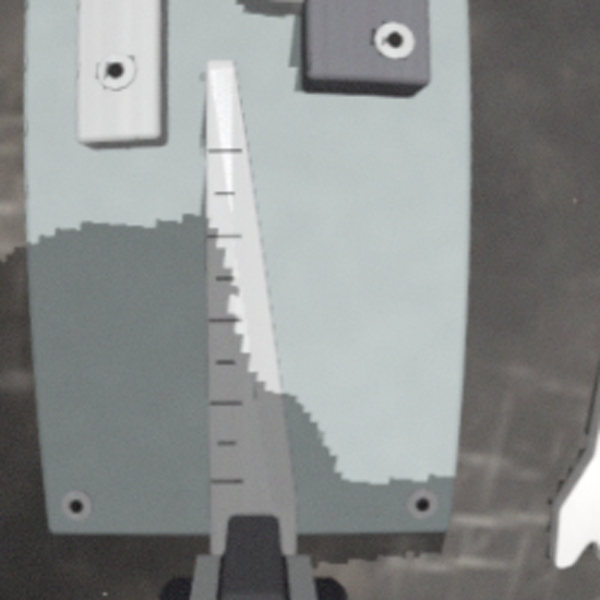

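The blade is between the rail (face at crop x≈164) and the shoe block, still several mm off the rail. I'll measure that gap in this picture.

```bash
python3 - <<'E'
from h import *
np.set_printoptions(precision=4,suppress=True)
s=robot.sense()
P=lambda u,v,z:whit((150+(u+.5)/2.4-.5,(v+.5)/2.4-.5),z,s)
th=np.radians(7.1);xd=np.array([np.cos(th),np.sin(th),0]);yd=np.array([-xd[1],xd[0],0])
for n,p in dict(railTR=P(161,140,.024),railTL=P(78,140,.024),railtop=P(161,10,.024),plateL=P(50,534,.008),plateR=P(444,534,.008),edge1=P(206,75,.022),edge2=P(207,200,.022),edge3=P(210,550,.022),tipR=P(233,62,.022)).items(): print(n,p,(p-s["tool_pos"])@xd*1e3,(p-s["tool_pos"])@yd*1e3)
E
```

```text
railTR [0.5428 0.0525 0.024 ] -18.026484687854293 99.36481237044208
railTL [0.5255 0.0513 0.024 ] -35.42201039940789 100.31922777735775
railtop [0.5392 0.0809 0.024 ] -18.176256043884486 127.94689216739691
plateL [ 0.5209 -0.0449  0.008 ] -51.83026924345262 5.374562933710678
plateR [ 0.6219 -0.0323  0.008 ] 49.99278484091634 5.3906409347967355
edge1 [0.5501 0.0677 0.022 ] -8.96546298440366 113.48807438277943
edge2 [0.5536 0.041  0.022 ] -8.789803555880505 86.62235893370504
edge3 [ 0.5628 -0.0369  0.022 ] -9.309809418047973 8.142342683262623
tipR [0.5553 0.0711 0.022 ] -3.4093481097981786 116.27812317955491
```

Request:
move_arm --linear '[[0,-0.16,0],[0,0,0],[0,0,0.12],[0,0,0.04],[0,0,0],[0,0,0]]' --dr '[[0,0,0],[0,0,0],[0,0,0],[0,0,0],[0,0,0],[0,0,0]]'

```text
clock: 8.27
tool_pos: [0.5655, -0.045, 0.0228]
eef_rot: [-2.08, -2.355, 0.0]
ft_force: [0.7, 0.3, -1.3]
gripper_width: 0.0108
grasp_force: 58.9
```

Request:
move_arm --linear '[[0,0,0.015],[0,0,0],[0,0,0]]' --dr '[[0,0,0],[0,0,0],[0,0,0]]'

```text
clock: 8.52
tool_pos: [0.5656, -0.0449, 0.0223]
eef_rot: [2.079, 2.355, 0.0]
ft_force: [-1.0, -0.6, -1.1]
gripper_width: 0.0112
grasp_force: 58.9
```

Request:
move_arm --linear '[[0,0,0.015],[0,0,0],[0,0,0]]' --dr '[[0,0,0],[0,0,0],[0,0,0]]'

```text
clock: 8.77
tool_pos: [0.5657, -0.0449, 0.0218]
eef_rot: [2.079, 2.355, 0.0]
ft_force: [-0.4, -0.6, -0.5]
gripper_width: 0.0112
grasp_force: 59.0
```

Request:
move_arm --linear '[[0,0,0.012],[0,0,0],[0,0,0]]' --dr '[[0,0,0],[0,0,0],[0,0,0]]'

```text
clock: 9.02
tool_pos: [0.5658, -0.0449, 0.0218]
eef_rot: [2.079, 2.355, -0.0]
ft_force: [-1.6, -0.0, 6.1]
gripper_width: 0.0111
grasp_force: 59.9
```

Request:
move_arm --linear '[[0,-0.02,0],[0,0,0],[0,0,0]]' --dr '[[0,0,0],[0,0,0],[0,0,0]]'

```text
clock: 9.27
tool_pos: [0.5657, -0.0449, 0.0218]
eef_rot: [2.079, 2.354, 0.002]
ft_force: [1.1, -0.0, 4.7]
gripper_width: 0.0115
grasp_force: 59.7
```

Request:
move_arm --linear '[[0,-0.012,0],[0,0,0],[0,0,0]]' --dr '[[0,0,0],[0,0,0],[0,0,0]]'

```text
clock: 9.52
tool_pos: [0.5655, -0.0449, 0.0218]
eef_rot: [2.079, 2.354, 0.003]
ft_force: [3.5, 0.5, 4.9]
gripper_width: 0.0114
grasp_force: 59.8
```

Request:
move_arm --linear '[[0,0,-0.014],[0,0,0],[0,0,0]]' --dr '[[0,0,0],[0,0,0],[0,0,0]]'

```text
clock: 9.77
tool_pos: [0.5642, -0.0451, 0.0218]
eef_rot: [-2.079, -2.355, 0.0]
ft_force: [1.6, -0.5, 4.2]
gripper_width: 0.0114
grasp_force: 59.8
```

Request:
move_arm --linear '[[0,0.03,0],[0,0,0],[0,0,0]]' --dr '[[0,0,0],[0,0,0],[0,0,0]]'

```text
clock: 10.02
tool_pos: [0.5644, -0.0451, 0.0218]
eef_rot: [-2.079, -2.354, 0.003]
ft_force: [-2.5, 0.8, 8.4]
gripper_width: 0.0111
grasp_force: 60.2
```

Request:
move_arm --linear '[[0,0,-0.015],[0,0,0],[0,0,0],[0,0,0]]' --dr '[[0,0,0],[0,0,0],[0,0,0],[0,0,0]]'

```text
clock: 10.35
tool_pos: [0.5642, -0.0451, 0.0218]
eef_rot: [-2.078, -2.354, 0.003]
ft_force: [-0.7, 0.6, 0.0]
gripper_width: 0.011
grasp_force: 59.4
```

```bash
python3 - <<'E'
from h import *
st(); goto([.5655,-.045,.0222],np.radians(7.1))
E
```

```text
{'clock': 10.35, 'qpos': [0.5986, 0.7508, -0.7486, 1.8839, 0.7074, 0.7967, -0.4139], 'tool_pos': [0.5642, -0.0451, 0.0218], 'eef_rot': [-2.0783, -2.3538, 0.003], 'ft_force': [-0.6779, 0.5864, 0.0124], 'gripper_width': 0.011, 'grasp_force': 59.4464}
shift units [-0.002  0.033 -0.01 ]
axes x,y,z [[-0.124, 0.992, -0.0], [0.992, 0.124, -0.002], [-0.002, -0.0, -1.0]]
turn about tool z 0.0002 q7 -0.414
```

Request:
move_arm --linear '[[0,0,-0.012],[0,0,0],[0,0,0]]' --dr '[[0,0,0],[0,0,0],[0,0,0]]'

```text
clock: 10.6
tool_pos: [0.5654, -0.045, 0.0226]
eef_rot: [-2.079, -2.355, -0.0]
ft_force: [-0.6, -0.9, -0.8]
gripper_width: 0.0112
grasp_force: 59.0
```

Request:
move_arm --linear '[[0,-0.015,0],[0,0,0],[0,0,0]]' --dr '[[0,0,0],[0,0,0],[0,0,0]]'

```text
clock: 10.85
tool_pos: [0.5649, -0.0451, 0.0228]
eef_rot: [-2.079, -2.355, 0.0]
ft_force: [-0.5, -0.6, -0.8]
gripper_width: 0.0109
grasp_force: 59.0
```

Request:
move_arm --linear '[[0,-0.015,0],[0,0,0],[0,0,0]]' --dr '[[0,0,0],[0,0,0],[0,0,0]]'

```text
clock: 11.1
tool_pos: [0.5642, -0.0451, 0.0229]
eef_rot: [-2.08, -2.355, 0.0]
ft_force: [-0.2, -0.0, -1.2]
gripper_width: 0.0109
grasp_force: 59.0
```

Request:
move_arm --linear '[[0,-0.015,0],[0,0,0],[0,0,0]]' --dr '[[0,0,0],[0,0,0],[0,0,0]]'

```text
clock: 11.35
tool_pos: [0.5637, -0.0452, 0.0229]
eef_rot: [2.079, 2.355, -0.0]
ft_force: [0.7, 0.1, -1.9]
gripper_width: 0.0115
grasp_force: 59.0
```

Request:
move_arm --linear '[[0,-0.012,0],[0,0,0],[0,0,0]]' --dr '[[0,0,0],[0,0,0],[0,0,0]]'

```text
clock: 11.6
tool_pos: [0.5632, -0.0452, 0.0229]
eef_rot: [-2.079, -2.355, 0.0]
ft_force: [0.2, -0.1, -1.8]
gripper_width: 0.0116
grasp_force: 59.0
```

Request:
move_arm --linear '[[0,-0.012,0],[0,0,0],[0,0,0]]' --dr '[[0,0,0],[0,0,0],[0,0,0]]'

```text
clock: 11.85
tool_pos: [0.5629, -0.0453, 0.0229]
eef_rot: [2.079, 2.355, 0.0]
ft_force: [1.5, -0.6, -1.9]
gripper_width: 0.011
grasp_force: 58.9
```

Request:
move_arm --linear '[[0,-0.012,0],[0,0,0],[0,0,0]]' --dr '[[0,0,0],[0,0,0],[0,0,0]]'

```text
clock: 12.1
tool_pos: [0.5627, -0.0453, 0.023]
eef_rot: [2.079, 2.354, 0.001]
ft_force: [1.8, 0.1, -1.8]
gripper_width: 0.011
grasp_force: 58.8
```

Request:
move_arm --linear '[[0,-0.012,0],[0,0,0],[0,0,0]]' --dr '[[0,0,0],[0,0,0],[0,0,0]]'

```text
clock: 12.35
tool_pos: [0.5624, -0.0454, 0.0231]
eef_rot: [2.079, 2.354, 0.002]
ft_force: [2.5, 0.5, -1.8]
gripper_width: 0.0112
grasp_force: 58.8
```

Request:
move_arm --linear '[[0,0.025,0],[0,0,0.015],[0,0,0],[0.2,0,0],[0.2,0,0],[0.2,0,0],[0.2,0,0],[0,0,0],[0,0,0]]' --dr '[[0,0,0],[0,0,0],[0,0,0],[0,0,0],[0,0,0],[0,0,0],[0,0,0],[0,0,0],[0,0,0]]'

```text
clock: 13.1
tool_pos: [0.5588, -0.0116, 0.0225]
eef_rot: [-2.076, -2.357, -0.002]
ft_force: [2.0, 0.6, -0.1]
gripper_width: 0.0113
grasp_force: 58.9
```

```bash
python3 - <<'E'
from h import *
st(); goto([.563,-.0454,.0222],np.radians(7.1)); s=robot.sense(); 
a=robot.grab_frame("wrist"); cv2.imwrite("pics/w5c.png",cv2.resize(a[0:200,150:350],None,fx=3,fy=3,interpolation=cv2.INTER_CUBIC))
E
```

```text
{'clock': 13.1, 'qpos': [0.5467, 0.7403, -0.7515, 1.9038, 0.7082, 0.7844, -0.4754], 'tool_pos': [0.5588, -0.0116, 0.0225], 'eef_rot': [-2.0763, -2.3571, -0.0017], 'ft_force': [2.0262, 0.6435, -0.1392], 'gripper_width': 0.0113, 'grasp_force': 58.866}
shift units [-0.851 -0.003  0.006]
axes x,y,z [[-0.126, 0.992, 0.001], [0.992, 0.126, 0.001], [0.0, 0.001, -1.0]]
turn about tool z 0.0026 q7 -0.475
```

View pics/w5c.png

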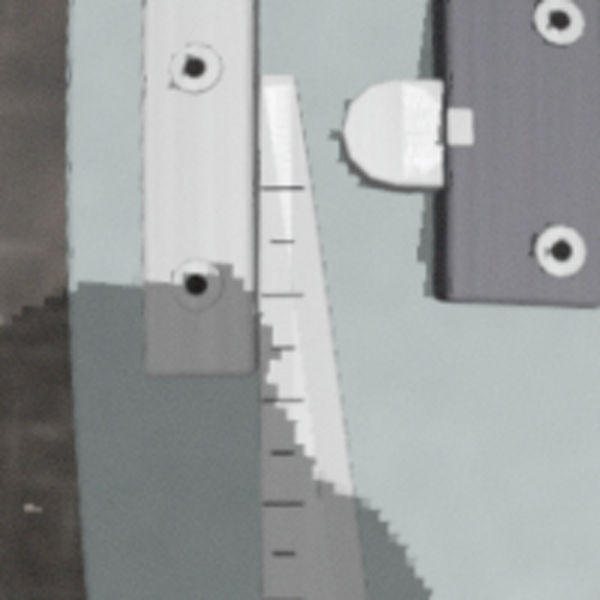

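The blade lies along the rail with its tip just past the nose, and there is about 7–8 mm of clearance to the nose. I'll go forward 25 mm and then feel for contact in small steps.

Request:
move_arm --linear '[[0.2,0,0],[0.2,0,0],[0.2,0,0],[0.05,0,0],[0,0,0],[0,0,0]]' --dr '[[0,0,0],[0,0,0],[0,0,0],[0,0,0],[0,0,0],[0,0,0]]'

```text
clock: 13.65
tool_pos: [0.5557, 0.0134, 0.0224]
eef_rot: [-2.078, -2.356, -0.002]
ft_force: [2.5, 1.7, -1.8]
gripper_width: 0.0112
grasp_force: 58.8
```

Request:
move_arm --linear '[[0.05,0,0],[0.05,0,0],[0,0,0],[0,0,0]]' --dr '[[0,0,0],[0,0,0],[0,0,0],[0,0,0]]'

```text
clock: 13.98
tool_pos: [0.5553, 0.0159, 0.0223]
eef_rot: [2.08, 2.354, 0.0]
ft_force: [3.6, -0.5, -2.0]
gripper_width: 0.0116
grasp_force: 58.8
```

Request:
move_arm --linear '[[0.04,0,0],[0.04,0,0],[0,0,0],[0,0,0]]' --dr '[[0,0,0],[0,0,0],[0,0,0],[0,0,0]]'

```text
clock: 14.32
tool_pos: [0.5549, 0.0196, 0.0224]
eef_rot: [2.079, 2.355, 0.001]
ft_force: [4.1, -0.5, -2.0]
gripper_width: 0.0111
grasp_force: 58.8
```

Request:
move_arm --linear '[[0,0.012,0],[0.04,0,0],[0.04,0,0],[0,0,0],[0,0,0]]' --dr '[[0,0,0],[0,0,0],[0,0,0],[0,0,0],[0,0,0]]'

```text
clock: 14.73
tool_pos: [0.5545, 0.0232, 0.0222]
eef_rot: [-2.078, -2.355, -0.0]
ft_force: [2.9, -0.1, -1.0]
gripper_width: 0.0108
grasp_force: 59.0
```

Request:
move_arm --linear '[[0.04,0,0],[0.04,0,0],[0,0,0],[0,0,0]]' --dr '[[0,0,0],[0,0,0],[0,0,0],[0,0,0]]'

```text
clock: 15.07
tool_pos: [0.5541, 0.0263, 0.0222]
eef_rot: [-2.079, -2.355, -0.0]
ft_force: [1.9, 0.1, -1.1]
gripper_width: 0.0114
grasp_force: 58.9
```

```bash
python3 - <<'E'
from h import *
st(); goto([.563,-.0454,.0222],np.radians(7.1)); s=robot.sense(); 
a=robot.grab_frame("wrist"); cv2.imwrite("pics/w6c.png",cv2.resize(a[0:200,150:350],None,fx=3,fy=3,interpolation=cv2.INTER_CUBIC))
E
```

```text
{'clock': 15.0667, 'qpos': [0.48, 0.7356, -0.7515, 1.9137, 0.7089, 0.7798, -0.5491], 'tool_pos': [0.5541, 0.0263, 0.0222], 'eef_rot': [-2.0786, -2.3549, -0.0001], 'ft_force': [1.9058, 0.0828, -1.0872], 'gripper_width': 0.0114, 'grasp_force': 58.9313}
shift units [-1.806e+00 -3.000e-03 -1.000e-03]
axes x,y,z [[-0.124, 0.992, 0.0], [0.992, 0.124, -0.0], [-0.0, 0.0, -1.0]]
turn about tool z 0.0005 q7 -0.549
```

View pics/w6c.png

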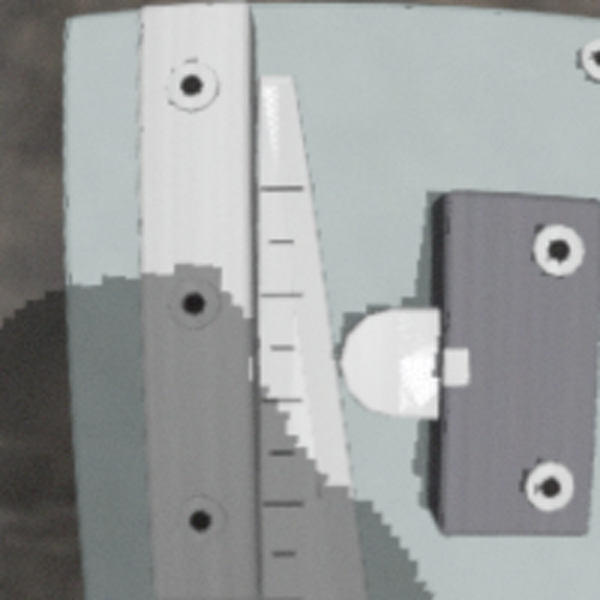

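The remaining clearance to the nose is about 1–1.5 mm (blade edge at 333, nose at 341), so roughly 7–10 mm of travel is left.

Request:
move_arm --linear '[[0.05,0,0],[0.05,0,0],[0,0,0],[0,0,0]]' --dr '[[0,0,0],[0,0,0],[0,0,0],[0,0,0]]'

```text
clock: 15.45
tool_pos: [0.5537, 0.0301, 0.0222]
eef_rot: [-2.079, -2.355, 0.0]
ft_force: [1.5, -0.5, -0.6]
gripper_width: 0.011
grasp_force: 58.9
```

Request:
move_arm --linear '[[0.04,0,0],[0,0,0],[0,0,0]]' --dr '[[0,0,0],[0,0,0],[0,0,0]]'

```text
clock: 15.7
tool_pos: [0.5536, 0.0311, 0.0222]
eef_rot: [2.08, 2.355, -0.001]
ft_force: [1.1, -1.6, -1.6]
gripper_width: 0.011
grasp_force: 58.9
```

Request:
move_arm --linear '[[0.04,0,0],[0,0,0],[0,0,0]]' --dr '[[0,0,0],[0,0,0],[0,0,0]]'

```text
clock: 15.95
tool_pos: [0.5535, 0.0324, 0.0222]
eef_rot: [2.08, 2.354, -0.001]
ft_force: [1.5, -3.7, -1.1]
gripper_width: 0.0112
grasp_force: 58.9
```

Request:
move_arm --linear '[[0.03,0,0],[0,0,0],[0,0,0]]' --dr '[[0,0,0],[0,0,0],[0,0,0]]'

```text
clock: 16.2
tool_pos: [0.5533, 0.0335, 0.0222]
eef_rot: [2.08, 2.354, -0.001]
ft_force: [1.4, -4.4, -1.4]
gripper_width: 0.0113
grasp_force: 58.9
```

Drag started at TCP y≈0.0305 and has reached about 4.4 N. I'll lower the last 0.4 mm, release, and check.

Request:
move_arm --linear '[[0,0,0.01],[0,0,0],[0,0,0]]' --dr '[[0,0,0],[0,0,0],[0,0,0]]'

```text
clock: 16.45
tool_pos: [0.5533, 0.0339, 0.0219]
eef_rot: [2.08, 2.355, -0.001]
ft_force: [1.3, -4.5, 0.2]
gripper_width: 0.0109
grasp_force: 59.3
```

Request:
move_arm --linear '[[0,0,0],[0,0,0],[0,0,0],[0,0,0],[0,0,0],[0,0,0]]' --dr '[[0,0,0],[0,0,0],[0,0,0],[0,0,0],[0,0,0],[0,0,0]]' --grip 40

```text
clock: 16.95
tool_pos: [0.5533, 0.0346, 0.0219]
eef_rot: [-2.079, -2.355, -0.0]
ft_force: [-1.3, 0.6, -0.3]
gripper_width: 0.0397
grasp_force: 0.0
```

```bash
python3 - <<'E'
from h import *
st(); s=robot.sense()
a=robot.grab_frame("wrist"); cv2.imwrite("pics/w7c.png",cv2.resize(a[0:250,150:350],None,fx=2.4,fy=2.4,interpolation=cv2.INTER_CUBIC))
r=robot.cut_out("wrist","gauge")[0]
v,f,n=fitg(r["region"],s,np.array([s["tool_pos"][0],s["tool_pos"][1],np.radians(97.1)]),.008); print(v,np.degrees(v[2]),f,n,r["conf"])
E
```

```text
{'clock': 16.95, 'qpos': [0.465, 0.7355, -0.7512, 1.9151, 0.7097, 0.7784, -0.5651], 'tool_pos': [0.5533, 0.0346, 0.0219], 'eef_rot': [-2.0788, -2.3551, -0.0005], 'ft_force': [-1.2575, 0.5983, -0.2991], 'gripper_width': 0.0397, 'grasp_force': 0.0}
[0.55394742 0.03560203 1.69887954] 97.33862763300577 422.69683837890625 7563 0.82
```

View pics/w7c.png

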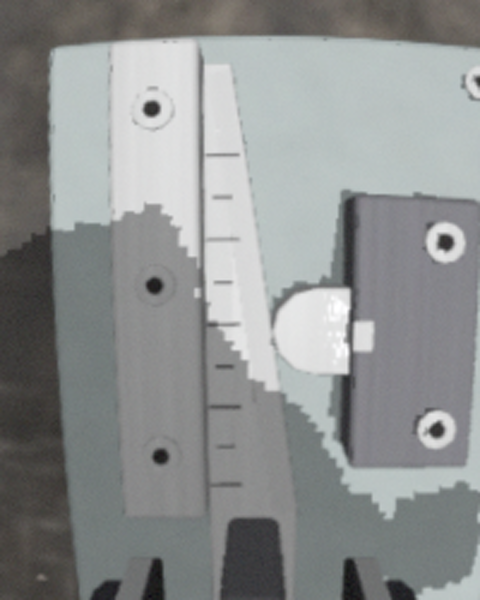

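The blade touches the rail at col 205 and the nose at col 274, lying along the rail. I'll go behind the tab with closed fingers and push it up with about 5 N.

Request:
move_arm --linear '[[0,0,-0.5],[0,0,-0.8],[-0.55,0,0],[-0.55,0,0],[0,0,0],[0,0,0]]' --dr '[[0,0,0],[0,0,0],[0,0,0],[0,0,0],[0,0,0],[0,0,0]]'

```text
clock: 17.55
tool_pos: [0.559, -0.0115, 0.0738]
eef_rot: [2.083, 2.351, -0.001]
ft_force: [-0.6, 0.6, -0.5]
gripper_width: 0.0399
grasp_force: 0.0
```

Request:
move_arm --linear '[[0,0,0],[0,0,0],[0,0,0],[0,0,0],[0,0,0.7],[0,0,0.7],[0,0,0.14],[0,0,0],[0,0,0]]' --dr '[[0,0,0],[0,0,0],[0,0,0],[0,0,0],[0,0,0],[0,0,0],[0,0,0],[0,0,0],[0,0,0]]' --grip 0

```text
clock: 18.3
tool_pos: [0.5589, -0.0087, 0.0127]
eef_rot: [-2.078, -2.355, -0.0]
ft_force: [-0.1, -0.0, -0.1]
gripper_width: -0.0003
grasp_force: 0.0
```

```bash
python3 - <<'E'
from h import *
st(); s=robot.sense()
goto([.5533+.0386,.0346-.001,.0125])
r=robot.cut_out("wrist","gauge") if robot.grab_frame("wrist") is not None else 0
r=r[0]; v,f,n=fitg(r["region"],s,np.array([.554,.0356,np.radians(97.1)]),.008); print(v,np.degrees(v[2]),f,n,r["conf"],"tcp rel y",(s["tool_pos"][:2]-v[:2])@[np.cos(v[2]),np.sin(v[2])],"x",(s["tool_pos"][:2]-v[:2])@[np.sin(v[2]),-np.cos(v[2])])
E
```

```text
{'clock': 18.3, 'qpos': [0.5314, 0.7544, -0.738, 1.9049, 0.722, 0.7703, -0.4926], 'tool_pos': [0.5589, -0.0087, 0.0127], 'eef_rot': [-2.0779, -2.3554, -0.0005], 'ft_force': [-0.1142, -0.0362, -0.0694], 'gripper_width': -0.0003, 'grasp_force': 0.0}
shift units [0.946 0.951 0.004]
axes x,y,z [[-0.125, 0.992, 0.001], [0.992, 0.125, -0.0], [-0.0, 0.001, -1.0]]
[0.55410766 0.03438484 1.69798199] 97.28720199858387 313.67413330078125 8651 0.55 tcp rel y -0.04332503279107863 x -0.0007142546933014699
```

Request:
move_arm --linear '[[0.1,0.01,0],[0.1,0,0],[0,0,0],[0,0,0]]' --dr '[[0,0,0],[0,0,0],[0,0,0],[0,0,0]]'

```text
clock: 18.73
tool_pos: [0.5585, -0.0009, 0.0129]
eef_rot: [2.078, 2.355, 0.001]
ft_force: [0.4, -1.0, 0.3]
gripper_width: 0.0
grasp_force: 0.0
```

Request:
move_arm --linear '[[0.04,0,0],[0,0,0],[0,0,0]]' --dr '[[0,0,0],[0,0,0],[0,0,0]]'

```text
clock: 18.98
tool_pos: [0.558, 0.0001, 0.0123]
eef_rot: [2.079, 2.355, -0.0]
ft_force: [0.1, 0.5, -1.4]
gripper_width: 0.0003
grasp_force: 0.0
```

Request:
move_arm --linear '[[0.04,0,0],[0,0,0],[0,0,0]]' --dr '[[0,0,0],[0,0,0],[0,0,0]]'

```text
clock: 19.23
tool_pos: [0.5578, 0.0018, 0.0122]
eef_rot: [-2.079, -2.355, 0.0]
ft_force: [0.4, 0.7, 0.8]
gripper_width: 0.0004
grasp_force: 0.0
```

Request:
move_arm --linear '[[0.03,0,0],[0,0,0],[0,0,0]]' --dr '[[0,0,0],[0,0,0],[0,0,0]]'

```text
clock: 19.48
tool_pos: [0.5577, 0.0023, 0.0122]
eef_rot: [2.08, 2.354, -0.001]
ft_force: [0.4, -2.1, -0.6]
gripper_width: -0.0002
grasp_force: 0.2
```

Request:
move_arm --linear '[[0.015,0,0],[0,0,0],[0,0,0]]' --dr '[[0,0,0],[0,0,0],[0,0,0]]'

```text
clock: 19.73
tool_pos: [0.5578, 0.0025, 0.0123]
eef_rot: [2.08, 2.353, -0.001]
ft_force: [1.0, -5.0, -0.8]
gripper_width: -0.0
grasp_force: 0.7
```

Request:
move_arm --linear '[[0.015,0,0],[0,0,0],[0,0,0]]' --dr '[[0,0,0],[0,0,0],[0,0,0]]'

```text
clock: 19.98
tool_pos: [0.5577, 0.0032, 0.0123]
eef_rot: [2.08, 2.354, -0.001]
ft_force: [0.3, -5.5, -0.6]
gripper_width: -0.0
grasp_force: 1.0
```

About 5 N is reached with the gauge barely creeping. That is roughly 4 mm past first contact, so about 6 N of grip. I'll back off and check.

Request:
move_arm --linear '[[-0.1,0,0],[-0.3,0,0],[-0.3,0,-0.3],[0,0,-0.8],[0,0,-0.8],[0,0,-0.4],[0,0,0],[0,0,0]]' --dr '[[0,0,0],[0,0,0],[0,0,0],[0,0,0],[0,0,0],[0,0,0],[0,0,0],[0,0,0]]'

```text
clock: 20.65
tool_pos: [0.5617, -0.0239, 0.1052]
eef_rot: [2.079, 2.354, 0.003]
ft_force: [-0.1, -0.2, -0.9]
gripper_width: 0.0002
grasp_force: 0.0
```

```bash
python3 - <<'E'
from h import *
st(); s=robot.sense()
a=robot.grab_frame("wrist"); r=robot.cut_out("wrist","gauge")[0]
v,f,n=fitg(r["region"],s,np.array([.554,.0356,np.radians(97.1)]),.008); print(v,np.degrees(v[2]),f,n,r["conf"])
b=cv2.resize(a[0:230,150:350],None,fx=2.6,fy=2.6,interpolation=cv2.INTER_CUBIC); cv2.imwrite("pics/w8c.png",b)
E
```

```text
{'clock': 20.65, 'qpos': [0.6406, 0.6297, -0.8517, 1.867, 0.5925, 0.9165, -0.3686], 'tool_pos': [0.5617, -0.0239, 0.1052], 'eef_rot': [2.0786, 2.3536, 0.0026], 'ft_force': [-0.1308, -0.158, -0.8582], 'gripper_width': 0.0002, 'grasp_force': 0.0}
[0.55390406 0.03530359 1.70340131] 97.59770592120937 189.93405151367188 3104 0.59
```

View pics/w8c.png

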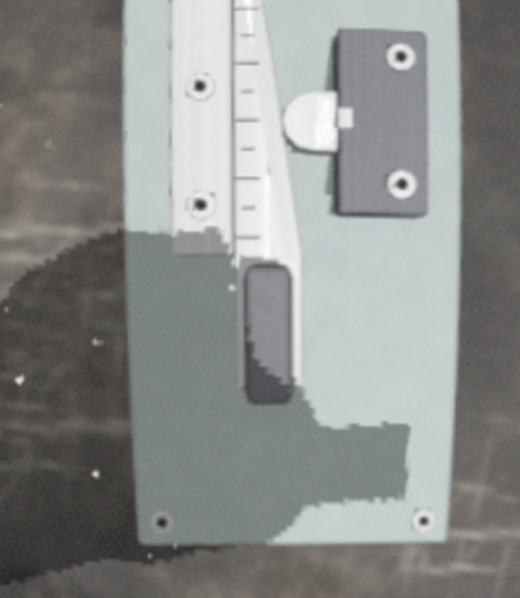

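The blade lies along the rail and the nose bears on its taper. I'll confirm the grip with a gentle touch: if the gauge is still wedged, it will resist at the same place.

Request:
move_arm --linear '[[0,0,0.8],[0,0,0.8],[0,0,0.7],[0.3,0,0],[0.3,0,0],[0.05,0,0],[0.02,0,0],[0,0,0],[0,0,0]]' --dr '[[0,0,0],[0,0,0],[0,0,0],[0,0,0],[0,0,0],[0,0,0],[0,0,0],[0,0,0],[0,0,0]]'

```text
clock: 21.5
tool_pos: [0.5575, 0.0025, 0.0121]
eef_rot: [-2.08, -2.354, 0.001]
ft_force: [0.0, 0.2, -0.2]
gripper_width: -0.0002
grasp_force: 0.0
```

Request:
move_arm --linear '[[0.012,0,0],[0,0,0],[0,0,0]]' --dr '[[0,0,0],[0,0,0],[0,0,0]]'

```text
clock: 21.75
tool_pos: [0.5577, 0.0029, 0.0124]
eef_rot: [2.08, 2.354, 0.0]
ft_force: [0.3, -0.0, 0.3]
gripper_width: -0.0002
grasp_force: 0.0
```

Request:
move_arm --linear '[[0.012,0,0],[0,0,0],[0,0,0]]' --dr '[[0,0,0],[0,0,0],[0,0,0]]'

```text
clock: 22.0
tool_pos: [0.5576, 0.0038, 0.0123]
eef_rot: [2.08, 2.355, 0.0]
ft_force: [-0.0, -0.1, 0.3]
gripper_width: 0.0003
grasp_force: 0.0
```

Request:
move_arm --linear '[[0.012,0,0],[0,0,0],[0,0,0]]' --dr '[[0,0,0],[0,0,0],[0,0,0]]'

```text
clock: 22.25
tool_pos: [0.5575, 0.0043, 0.0123]
eef_rot: [2.079, 2.355, 0.0]
ft_force: [0.2, -0.0, 1.0]
gripper_width: 0.0002
grasp_force: 0.0
```

Request:
move_arm --linear '[[0.012,0,0],[0,0,0],[0,0,0]]' --dr '[[0,0,0],[0,0,0],[0,0,0]]'

```text
clock: 22.5
tool_pos: [0.5574, 0.0048, 0.0123]
eef_rot: [-2.079, -2.355, -0.0]
ft_force: [-0.1, -0.5, -0.0]
gripper_width: -0.0
grasp_force: 0.0
```

Request:
move_arm --linear '[[0.015,0,0],[0,0,0],[0,0,0]]' --dr '[[0,0,0],[0,0,0],[0,0,0]]'

```text
clock: 22.75
tool_pos: [0.5574, 0.0052, 0.0123]
eef_rot: [2.08, 2.355, -0.0]
ft_force: [0.5, -0.1, 0.9]
gripper_width: 0.0003
grasp_force: 0.3
```

Request:
move_arm --linear '[[0.015,0,0],[0,0,0],[0,0,0]]' --dr '[[0,0,0],[0,0,0],[0,0,0]]'

```text
clock: 23.0
tool_pos: [0.5574, 0.0054, 0.0123]
eef_rot: [2.08, 2.354, -0.001]
ft_force: [0.3, -2.1, 0.4]
gripper_width: 0.0001
grasp_force: 0.7
```

Request:
move_arm --linear '[[0.012,0,0],[0,0,0],[0,0,0]]' --dr '[[0,0,0],[0,0,0],[0,0,0]]'

```text
clock: 23.25
tool_pos: [0.5573, 0.0056, 0.0123]
eef_rot: [2.08, 2.354, -0.001]
ft_force: [0.1, -4.5, 0.6]
gripper_width: -0.0001
grasp_force: 1.1
```

Request:
move_arm --linear '[[0,0,0],[0,0,0],[0,0,0],[0,0,0]]' --dr '[[0,0,0],[0,0,0],[0,0,0],[0,0,0]]'

```text
clock: 23.58
tool_pos: [0.5573, 0.0056, 0.0123]
eef_rot: [2.08, 2.354, -0.001]
ft_force: [0.7, -5.1, 1.0]
gripper_width: -0.0001
grasp_force: 1.4
```

Request:
move_arm --linear '[[-0.1,0,0],[-0.1,0,0],[0,0,0],[0,0,0],[0,0,0],[0.1,0,0],[0.04,0,0],[0,0,0],[0,0,0],[0,0,0]]' --dr '[[0,0,0],[0,0,0],[0,0,0],[0,0,0],[0,0,0],[0,0,0],[0,0,0],[0,0,0],[0,0,0],[0,0,0]]'

```text
clock: 24.42
tool_pos: [0.5575, 0.0042, 0.0123]
eef_rot: [2.079, 2.355, 0.0]
ft_force: [-0.4, -0.1, -0.3]
gripper_width: 0.0005
grasp_force: 0.0
```

Request:
move_arm --linear '[[0.02,0,0],[0,0,0],[0,0,0],[0,0,0]]' --dr '[[0,0,0],[0,0,0],[0,0,0],[0,0,0]]'

```text
clock: 24.75
tool_pos: [0.5574, 0.0048, 0.0123]
eef_rot: [2.08, 2.355, 0.0]
ft_force: [-0.1, -0.9, -0.1]
gripper_width: 0.0
grasp_force: 0.0
```

Request:
move_arm --linear '[[0.02,0,0],[0,0,0],[0,0,0],[0,0,0]]' --dr '[[0,0,0],[0,0,0],[0,0,0],[0,0,0]]'

```text
clock: 25.08
tool_pos: [0.5574, 0.0054, 0.0123]
eef_rot: [2.08, 2.354, -0.0]
ft_force: [0.1, -0.5, 0.9]
gripper_width: -0.0
grasp_force: 0.3
```

Contact is at the same place as before (y≈0.0053), so the gauge stays wedged. I'll retreat and hand in.

Request:
move_arm --linear '[[-0.1,0,0],[-0.3,0,0],[-0.3,0,-0.3],[0,0,-0.8],[0,0,-0.8],[0,0,-0.4],[0,0,0],[0,0,0],[0,0,0]]' --dr '[[0,0,0],[0,0,0],[0,0,0],[0,0,0],[0,0,0],[0,0,0],[0,0,0],[0,0,0],[0,0,0]]'

```text
clock: 25.83
tool_pos: [0.5602, -0.0233, 0.1035]
eef_rot: [-2.08, -2.353, 0.002]
ft_force: [-0.3, 0.8, -0.2]
gripper_width: -0.0003
grasp_force: 0.0
```

```bash
python3 - <<'E'
from h import *
st(); print(robot.finish_job())
E
```

```text
{'clock': 25.8333, 'qpos': [0.6381, 0.6314, -0.8501, 1.8688, 0.5935, 0.9168, -0.3722], 'tool_pos': [0.5602, -0.0233, 0.1035], 'eef_rot': [-2.0804, -2.3534, 0.0019], 'ft_force': [-0.2721, 0.788, -0.2216], 'gripper_width': -0.0003, 'grasp_force': 0.0}
the job is handed in; nothing more can be done
None
```

I handed the job in at 25.8 s with the gauge pushed up to about 5 N and, by touch, held by the gap alone; no verdict came back, and the grip force on the rail (roughly 6–9 N) is my estimate, not a measurement.

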